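# Watch the carousel bearing under a lamp

## Task

Check the bearing of the empty round carousel tray in the under-sink drawer: take the orange inspection lamp out of its cup and, by pushing the red post, set the tray turning anticlockwise seen from above at an easy pace of about a sixth of a turn per second, then let go of it. While the tray coasts on untouched, travel along with the yellow-ringed window for at least five seconds, keeping the lamp upright with its lens a few centimetres straight above the window. Then stand the lamp back in its cup and let go, leaving the tray to run down by itself; never knock the tray hard, whirl it faster than about a third of a turn per second, topple the lamp, or disturb the jar, spray bottle, wrench and scraper.

Things in the scene. Friction and masses are not known exactly. Their poses are not given: they have to be found in the camera images.
- carousel: Fixed black round foot (170 mm wide, 14 mm high) carrying the turning tray. Origin: centre of the foot's underside, on the vertical turning axis, on the drawer floor (6 mm above the work surface). Tray, grey-green: 281 mm outer diameter, upper face 24 mm above the drawer floor, rim 5 mm thick and 12 mm above that face. Touching the tray counts as touching the carousel.
- tray (a joint): tray angle, rad, grows anticlockwise seen from above, without limit over full turns. Low-friction bearing: inertia about 0.0137 kg m2 (tray 1.3 kg, may differ by 30 percent), viscous drag 0.0006 N m s/rad, dry friction 0.0002 N m: once pushed it coasts, slowing with a time constant of roughly 20 s
- hub (a point): point on the turning axis at the tray's upper face, inside the low steel hub (44 mm wide, 14 mm high above that face). Only hub, rim and post stand up from the tray, which is empty
- post (a point): top centre of the red upright post fixed to the tray: 20 mm diameter, 52 mm high above the tray's upper face, 100 mm from the turning axis. It is the thing to push
- window (a point): centre of the round dark inspection window (34 mm, with a flat yellow ring 48 mm wide around it), flush in the tray's upper face, 100 mm from the turning axis, 1.05 rad clockwise of the post seen from above (so it trails the post when the tray turns anticlockwise)
- lamp: orange inspection lamp, a straight round stick 30 mm in diameter, 150 mm long, 0.12 kg, with black bands at the ends; starts upright in its cup, lens down. Origin: centre of its lower (lens) face; z runs up along the stick
- lens (a point): centre of the lamp's lower face, the lens
- cup: black lamp cup fixed to the drawer: flange 72 mm wide, 6 mm high, round tube 48 mm outer and 40 mm inner diameter, rim 46 mm above the drawer floor. Origin: centre of its underside, on the drawer floor. Stands left or right of the carousel
- cup_in (a point): centre of the cup's inner floor, 6 mm above its underside; the lamp's lens face rests here
- jar: glass jam jar with a red twist cap, 70 mm diameter, 100 mm high, standing on the other side of the carousel from the cup; origin: centre of its underside. Leave alone
- spray: closed purple spray bottle with white head, 72 mm diameter, 195 mm high, standing beyond the carousel; origin: centre of its underside. Leave alone
- wrench: chrome pipe wrench lying on the drawer floor beyond the carousel, 245 mm long along its x, 16 mm high; origin on its underside near the middle of its handle. Leave alone
- scraper: blue plastic scraper lying on the drawer floor beyond the carousel, 170 mm long along its x, 12 mm high; origin on its underside where blade meets handle. Leave alone
Mind the look-alikes: they are no part of the job. Of the things like the lamp, leave any that is pink, purple or white; of the rest the larger one is meant.

How it is judged:
By the outcome, as a careful person would: the job done as asked, in the order asked, and still so for the second after the job is handed in, with the robot touching nothing.
It also fails if it takes over 67 s, if anything falls off the work surface, if the arm or the gripper's body presses on something with over 40 N, if the wrist force passes 120 N, or if a joint passes its speed limit or range.

## Robot

A 6-joint arm with a two-finger parallel gripper is mounted at the origin on the work surface. World frame = base frame: x ahead of the robot, y to its left, z up, the work surface at z = 0. Lengths are in m, angles in rad, forces in N, time in s.
With the tool pointing down it reaches from about 0.425 to 0.95 m from the base axis. Payload 3.5 kg.
Tool frame: the origin (TCP) lies midway between the tips of the shut fingers; the grasp point (between the pads) lies 19 mm behind it; z points along the fingers, y is the line along which they close (so a half turn about z gives the same grasp; the last joint's range is limited). The gripper opens to 85 mm and grips with 20 to 120 N. Pads are 22 mm wide; open, the fingers measure 114 mm over their backs; the gripper's body (76 mm by 85 mm) begins 54 mm behind the grasp point. The pads swing forward as they close: fully open they stand 13 mm farther back than shut.
Start: joints at [1.183, 0.286, 1.577, -0, 1.279, -0.15], TCP at [0.159, 0.656, 0.231] pointing down, gripper open.
Joint ranges: [-2.77, 2.77], [-0.9, 2.22], [0.21, 2.48], [-1.53, 4.67], [0.24, 2.81], [-2.84, 2.84]. Speed limits (rad/s): [2.79, 2.79, 3.14, 3.14, 3.14, 3.14].

## Interface

Orientations are given as a unit quaternion [x, y, z, w].
In Python, from plant import ctrl gives the robot as it stands.
- The arm moves only by the tool move_arm, never from a script. Its argument "plan" is a list of rows, each an object of numbers: "x", "y", "z": the shift along the tool's x, y, z in m; "yaw": the turn about the tool's z in rad; "fingers": the closure, from 0 (fully open) to 1 (shut). In form: [{"x": .., "y": .., "z": .., "yaw": .., "fingers": ..}, ...]. A call has 1 to 5 rows; each row is the pose to reach, as a shift and turn from the pose commanded when the call began, along the tool's axes at that moment; what a row does not reach only later rows make up. A row lasts 1/10 s, in which the tool goes at most 50 mm and 8.59 degrees, less where a joint would pass 70% of its speed; a pose out of reach is approached as far as the arm can. A call with a gripper value outside its range is refused whole. The fingers move at their own pace and stop on an object; "force" is the grip in N (left out, the last holds). Time passes only in rows, so rows that repeat a pose let the fingers close. It gives the time, the measured TCP pose, the force, the opening and the grip force at its end, in the units of the state.
- ctrl.get_state(): the state, without advancing time (a new reading comes with each control period).
- ctrl.read_camera(name): name is "scene" or "top" or "wrist"; returns the picture (400x640x3 uint8, red, green, blue); there is no depth.
- ctrl.camera_model(name): a dict with "intrinsics" (3x3 intrinsics, pixels), "distortion" ([k1, k2, p1, p2, k3] as OpenCV has them; the pictures are not rectified), "cam_to_world" (4x4, takes a point from camera to world coordinates); the wrist camera has in their place "tool_from_camera" (4x4, takes a point from camera to tool coordinates, whose origin is the TCP and whose axes are the flange's). Camera axes: x right, y up, looking along -z (the intrinsics and any distortion apply to the point x, -y, -z); pixel columns grow to the right and rows downward; lengths in m; the calibration is good to about 2 mm. A picture is of the moment at which its call begins: read the wrist's pose just before it. camera_model takes no time and is no camera call.
- ctrl.sign_off(): hands the job in; it is judged then, once.
The state is a dict: "time": time; "qpos": joint angles; "dq": joint speeds; "joint_efforts": joint torques, N m; "eef_pos": TCP position; "tcp_rot": TCP orientation; "contact_force": force on the tool from outside, world axes, zero at the start; "wrist_torque": the same for the moment, N m; "opening": opening from 0.0 (shut) to 1.0 (fully open); "finger_force": force on a finger pad.
Only numpy, scipy, OpenCV 4.12 (cv2) and the standard library are available. Lean on these libraries where they do the work, as an engineer would, in place of code of your own. Each camera call takes 0.05 s, during which the arm holds its last target. There are 200 camera calls.

## Working session

There is one attempt and no reset: what is moved stays moved. The work goes in short steps, Python scripts to look and compute and a tool call to move; the robot and the scene stay as the last step left them, time stands still between calls to the robot, and variables do not carry over. Pictures are saved under pics/ and viewed, at most 10 in all, crops included, and the job is handed in when it is done.

Besides the shell and the picture viewer there is one more tool, called after "Call:" as name(argument=value, ...), one argument or row to a line, values as JSON. move_arm: Moves the arm, as the interface text tells. Its arguments: {"type":"object","properties":{"plan":{"type":"array"},"force":{"type":"number"}},"required":["plan"]}

```bash
mkdir -p pics
cat > look.py <<'E'
import sys,cv2,json
from plant import ctrl
for n in sys.argv[2:]:
    cv2.imwrite(f'pics/{n}_{sys.argv[1]}.png',ctrl.read_camera(n)[:,:,::-1])
s=ctrl.get_state(); print(s['time'],s['eef_pos'],s['tcp_rot'],s['opening'])
E
python3 look.py 0 scene top; python3 -c "
from plant import ctrl
for n in ['scene','top','wrist']: print(n,ctrl.camera_model(n))"; ls
```

```text
0.1 [0.15876916 0.65544977 0.23008812] [ 1.18638844e-01  9.92936909e-01 -1.02426908e-03 -2.65738750e-04] 1.0002711031830434
scene {'intrinsics': array([[435.9503554 ,   0.        , 317.1822124 ],
       [  0.        , 435.9503554 , 197.50682625],
       [  0.        ,   0.        ,   1.        ]]), 'distortion': array([-0.00364025,  0.        ,  0.        ,  0.        ,  0.        ]), 'cam_to_world': array([[ 0.22568829, -0.61659619,  0.75423732,  1.31546094],
       [ 0.97406335,  0.15577061, -0.16412225, -0.23342792],
       [-0.01629086,  0.7717154 ,  0.63575935,  0.73467182],
       [ 0.        ,  0.        ,  0.        ,  1.        ]])}
top {'intrinsics': array([[414.12368327,   0.        , 325.0677547 ],
       [  0.        , 414.12368327, 206.04780681],
       [  0.        ,   0.        ,   1.        ]]), 'distortion': array([-0.02900642,  0.        ,  0.        ,  0.        ,  0.        ]), 'cam_to_world': array([[-1.99374872e-02,  9.81813160e-01, -1.88799935e-01,
         2.72550020e-01],
       [-9.99797217e-01, -2.01136662e-02,  9.82956042e-04,
        -5.86862990e-02],
       [-2.83237970e-03,  1.88781247e-01,  9.82015081e-01,
         1.30295023e+00],
       [ 0.00000000e+00,  0.00000000e+00,  0.00000000e+00,
         1.00000000e+00]])}
wrist {'intrinsics': array([[341.33508035,   0.        , 320.1654736 ],
       [  0.        , 341.33508035, 206.19044055],
       [  0.        ,   0.        ,   1.        ]]), 'distortion': array([-0.0654884,  0.       ,  0.       ,  0.       ,  0.       ]), 'tool_from_camera': array([[ 2.40114708e-04,  9.64904189e-01,  2.62602072e-01,
         6.59839210e-02],
       [ 9.99999962e-01, -2.66768324e-04,  6.58455336e-05,
         5.58349589e-04],
       [ 1.33588546e-04,  2.62602047e-01, -9.64904217e-01,
        -1.43219791e-01],
       [ 0.00000000e+00,  0.00000000e+00,  0.00000000e+00,
         1.00000000e+00]])}
look.py
pics
```

View pics/top_0.png

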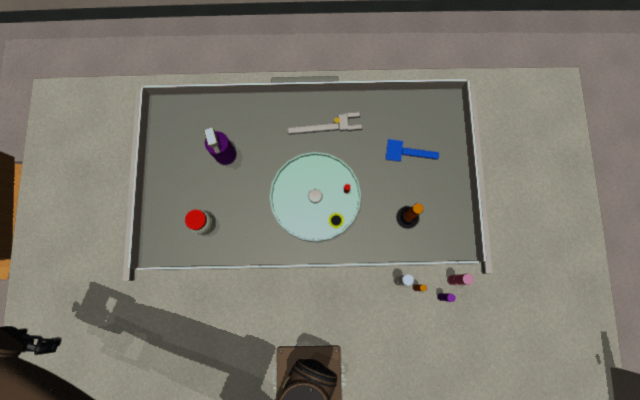

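View pics/scene_0.png

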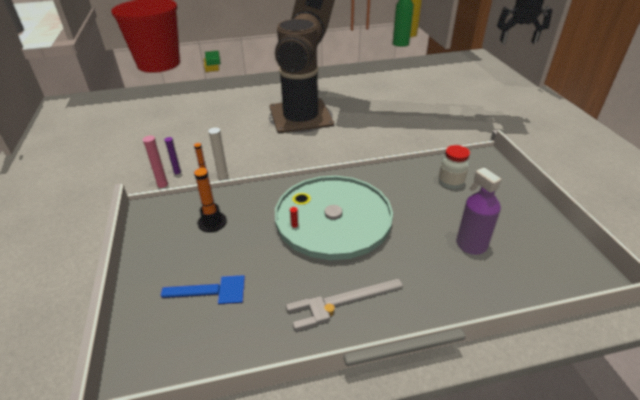

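The top view shows the hub near (315,196), red post (347,188), yellow-ringed window (336,220), and orange lamp in its cup with its top near (418,208). The scene view agrees: lamp top near (202,172) and post top near (294,209). The look-alikes stand outside the drawer.

```bash
cat > geo.py <<'E'
import cv2,numpy as np
from plant import ctrl
def tcpT(s):
    from scipy.spatial.transform import Rotation as R
    T=np.eye(4);T[:3,:3]=R.from_quat(s['tcp_rot']).as_matrix();T[:3,3]=s['eef_pos'];return T
def pose(name,s=None):
    m=ctrl.camera_model(name)
    return m,(tcpT(s)@m['tool_from_camera'] if name=='wrist' else m['cam_to_world'])
def onz(name,px,z,s=None):
    m,T=pose(name,s)
    u=cv2.undistortPoints(np.float64(px).reshape(-1,1,2),m['intrinsics'],m['distortion'])[:,0]
    d=np.c_[u[:,0],-u[:,1],-np.ones(len(u))]@T[:3,:3].T
    return T[:3,3]+d*((z-T[2,3])/d[:,2])[:,None]
def proj(name,P,s=None):
    m,T=pose(name,s);c=(np.float64(P).reshape(-1,3)-T[:3,3])@T[:3,:3]
    c=c*[1,-1,-1]
    return cv2.projectPoints(c,np.zeros(3),np.zeros(3),m['intrinsics'],m['distortion'])[0][:,0]
def blobs(img,lo,hi):
    h=cv2.cvtColor(img,cv2.COLOR_RGB2HSV);m=cv2.inRange(h,np.array(lo),np.array(hi))
    n,l,st,c=cv2.connectedComponentsWithStats(m)
    return [(c[i].round(1),st[i]) for i in range(1,n) if st[i][4]>8]
E
python3 - <<'E'
import cv2,numpy as np
from geo import *
for n in ['top','scene']:
    im=cv2.imread(f'pics/{n}_0.png')[:,:,::-1].copy()
    for nm,lo,hi in [('yellow',(24,120,100),(34,255,255)),('red',(0,170,90),(4,255,255)),('orange',(6,150,90),(20,255,255)),('tray',(65,25,120),(90,120,255)),('black',(0,0,0),(180,255,40))]:
        for c,st in blobs(im,lo,hi):
            if nm=='black' and not 60<st[4]<700: continue
            if nm=='tray' and st[4]<500: continue
            print(n,nm,c,st,*[onz(n,c,z)[0].round(4)[:2] for z in ((.03,.056,.082) if nm!='orange' else (.082,.162))])
            if nm=='tray':
                ctr=[st[0]+st[2]/2-.5,st[1]+st[3]/2-.5];print('  ctr',onz(n,ctr,.04))
E
```

```text
top yellow [335.7 220.2] [329 213  14  15  81] [ 0.4718 -0.0921] [ 0.4677 -0.0914] [ 0.4637 -0.0908]
top red [346.9 187.2] [345 185   5   6  25] [ 0.5765 -0.1301] [ 0.5703 -0.1286] [ 0.5641 -0.1272]
top red [195.  219.3] [185 210  21  20 329] [0.4835 0.347 ] [0.4792 0.3387] [0.4749 0.3304]
top orange [ 15.7 189. ] [ 13 164   8  69 268] [0.5804 0.8933] [0.5602 0.8309]
top orange [417.6 208.3] [413 203  10  11  85] [ 0.4947 -0.3375] [ 0.4802 -0.3192]
top orange [  4.1 268.3] [  0 259  10  20 176] [0.3381 0.8998] [0.3338 0.837 ]
top orange [422.8 287.4] [420 285   7   6  37] [ 0.2614 -0.3384] [ 0.2621 -0.32  ]
top tray [313.9 195.6] [ 270  152   91   90 5881] [ 0.5515 -0.0255] [ 0.5458 -0.0262] [ 0.5401 -0.0269]
  ctr [[ 0.5463308  -0.02915335  0.04      ]]
top black [226.5 154.6] [213 141  23  23 250] [0.6922 0.2536] [0.6837 0.2472] [0.6751 0.2408]
top black [405.8 218. ] [397 207  22  21 247] [ 0.4742 -0.3106] [ 0.4701 -0.3055] [ 0.466  -0.3003]
scene yellow [415.1  15.2] [411   0  10  36 148] [-0.8258  0.7648] [-0.7468  0.728 ] [-0.6678  0.6912]
scene yellow [209.8  66.2] [204  59  1
[... 966 characters left out ...]
242]
scene orange [200.3 164.5] [195 149  12  28 171] [ 0.3341 -0.3306] [ 0.4544 -0.3187]
scene orange [204.8 191.6] [197 179  16  26 262] [ 0.453  -0.3227] [ 0.5587 -0.3117]
scene orange [208.4 209.1] [203 205  12   9  82] [ 0.5207 -0.3166] [ 0.6182 -0.3064]
scene orange [329.6 308. ] [326 305   8   9  48] [ 0.8514 -0.1139] [ 0.9083 -0.1285]
scene tray [336.1 216.9] [ 275  176  118   79 6257] [ 0.5622 -0.0239] [ 0.59   -0.0316] [ 0.6178 -0.0394]
  ctr [[ 0.56487714 -0.0311359   0.04      ]]
scene black [314.2   3.4] [305   0  18  10 126] [-1.1732  0.3144] [-1.0814  0.2942] [-0.9896  0.274 ]
scene black [211.7 221.6] [199 208  26  24 384] [ 0.506  -0.3172] [ 0.5359 -0.3142] [ 0.5657 -0.3111]
```

Run:
```python
import cv2
t=cv2.imread('pics/top_0.png')[140:260,260:460]
s=cv2.imread('pics/scene_0.png')[130:270,170:400]
t=cv2.resize(t,None,fx=3.4,fy=3.4,interpolation=2)
s=cv2.resize(s,None,fx=2.5,fy=2.5,interpolation=2)
import numpy as np
o=np.zeros((600,700,3),np.uint8);t=cv2.resize(t,(490,294));o[:294,:490]=t;s=cv2.resize(s,(493,300));o[298:598,:493]=s
cv2.imwrite('pics/crop.png',o)
```

Call:
move_arm(
  plan=[
    {"x": -0.192,"y": -0.154,"z": 0,"yaw": -0.238,"fingers": 0},
    {"x": -0.192,"y": -0.154,"z": 0,"yaw": -0.238,"fingers": 0},
    {"x": -0.192,"y": -0.154,"z": 0,"yaw": -0.238,"fingers": 0},
    {"x": -0.192,"y": -0.154,"z": 0,"yaw": -0.238,"fingers": 0},
    {"x": -0.192,"y": -0.154,"z": 0,"yaw": -0.238,"fingers": 0},
  ],
)

```text
time: 0.6
eef_pos: [0.31, 0.4591, 0.2308]
tcp_rot: [-0.0, 1.0, -0.0, -0.0]
contact_force: [0.5, -0.0, 0.9]
opening: 0.998
finger_force: 0.0
```

View pics/crop.png

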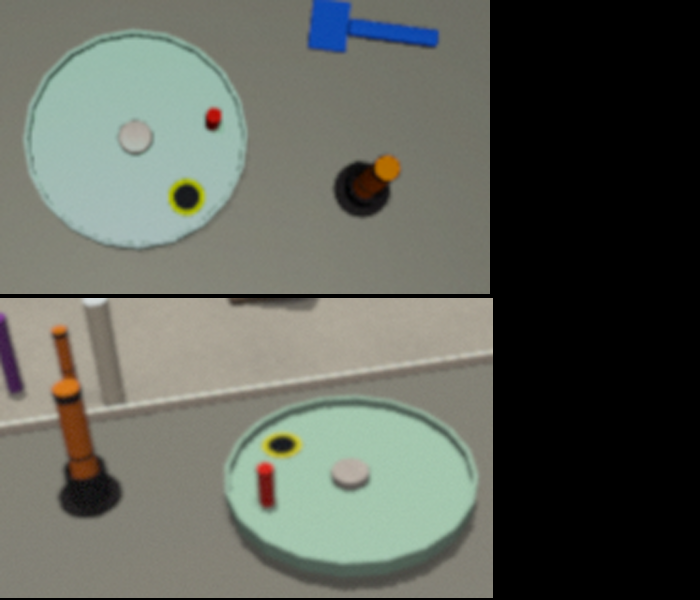

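The crop confirms the post (red), the ringed window nearer the robot, and the lamp upright in its black cup, with the lamp's top at crop (388,168). The move tracked exactly, so I continue.

Call:
move_arm(
  plan=[
    {"x": -0.16,"y": -0.19,"fingers": 0},
    {"x": -0.16,"y": -0.19,"fingers": 0},
    {"x": -0.16,"y": -0.19,"fingers": 0},
    {"x": -0.16,"y": -0.19,"fingers": 0},
    {"x": -0.16,"y": -0.19,"fingers": 0},
  ],
)

```text
validation failed for argument at $.pl...
```

Call:
move_arm(
  plan=[
    {"x": 0,"y": -0.24,"fingers": 0},
    {"x": 0,"y": -0.24,"fingers": 0},
    {"x": 0,"y": -0.24,"fingers": 0},
    {"x": 0,"y": -0.24,"fingers": 0},
    {"x": 0,"y": -0.24,"fingers": 0},
  ],
)

```text
validation failed for argument at $.pl...
```

Call:
move_arm(
  plan=[
    {"x": 0,"y": -0.24,"fingers": 0},
    {"x": 0,"y": -0.24,"fingers": 0},
    {"x": 0,"y": -0.24,"fingers": 0},
    {"x": 0,"y": -0.24,"fingers": 0},
    {"x": 0,"y": -0.24,"fingers": 0},
  ],
)

```text
validation failed for argument at $.pl...
```

```bash
python3 look.py 1 wrist
python3 - <<'E'
import cv2
from geo import *
s=ctrl.get_state()
im=cv2.imread('pics/wrist_1.png')[:,:,::-1].copy()
for nm,lo,hi in [('yellow',(24,120,100),(34,255,255)),('red',(0,170,90),(4,255,255)),('orange',(6,150,90),(20,255,255))]:
    for c,st in blobs(im,lo,hi):
        if st[4]<40: continue
        print(nm,c,st,*[onz('wrist',c,z,s)[0].round(4)[:2] for z in (.03,.082,.162)])
E
```

```text
0.65 [0.31371291 0.45488276 0.23064106] [ 0.00182888  0.9999946  -0.00251107  0.00106992] 1.0015199147446647
```

View pics/wrist_1.png

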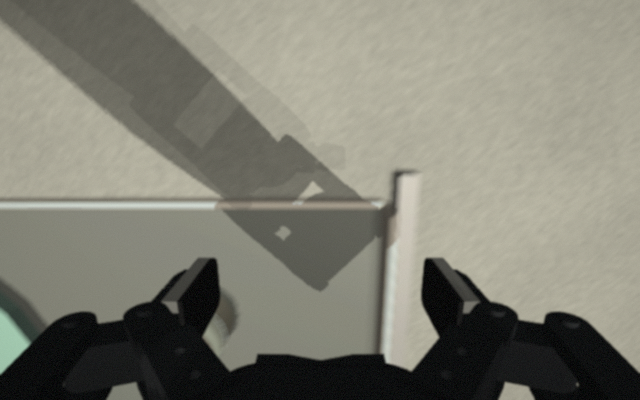

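All the keys are needed in every row, so those moves were refused. The wrist picture shows only the drawer's near-left corner around (390,200) and the fingers at the bottom. I repeat the moves in full form.

Call:
move_arm(
  plan=[
    {"x": -0.16,"y": -0.19,"z": 0,"yaw": 0,"fingers": 0},
    {"x": -0.16,"y": -0.19,"z": 0,"yaw": 0,"fingers": 0},
    {"x": -0.16,"y": -0.19,"z": 0,"yaw": 0,"fingers": 0},
    {"x": -0.16,"y": -0.19,"z": 0,"yaw": 0,"fingers": 0},
    {"x": -0.16,"y": -0.19,"z": 0,"yaw": 0,"fingers": 0},
  ],
)

```text
time: 1.15
eef_pos: [0.4701, 0.2693, 0.231]
tcp_rot: [-0.0, 1.0, -0.0, -0.0]
contact_force: [0.3, 1.2, -0.2]
opening: 1.001
finger_force: 0.0
```

Call:
move_arm(
  plan=[
    {"x": 0,"y": -0.24,"z": 0,"yaw": 0,"fingers": 0},
    {"x": 0,"y": -0.24,"z": 0,"yaw": 0,"fingers": 0},
    {"x": 0,"y": -0.24,"z": 0,"yaw": 0,"fingers": 0},
    {"x": 0,"y": -0.24,"z": 0,"yaw": 0,"fingers": 0},
    {"x": 0,"y": -0.24,"z": 0,"yaw": 0,"fingers": 0},
  ],
)

```text
time: 1.65
eef_pos: [0.4687, 0.0289, 0.231]
tcp_rot: [0.0, 1.0, -0.0, -0.0]
contact_force: [0.6, -0.1, 0.7]
opening: 1.005
finger_force: 0.0
```

Call:
move_arm(
  plan=[
    {"x": 0,"y": -0.24,"z": 0,"yaw": 0,"fingers": 0},
    {"x": 0,"y": -0.24,"z": 0,"yaw": 0,"fingers": 0},
    {"x": 0,"y": -0.24,"z": 0,"yaw": 0,"fingers": 0},
    {"x": 0,"y": -0.24,"z": 0,"yaw": 0,"fingers": 0},
    {"x": 0,"y": -0.24,"z": 0,"yaw": 0,"fingers": 0},
  ],
)

```text
time: 2.15
eef_pos: [0.4688, -0.2113, 0.2311]
tcp_rot: [0.001, 1.0, -0.0, -0.0]
contact_force: [1.2, 0.3, 0.6]
opening: 0.998
finger_force: 0.0
```

```bash
cat > wr.py <<'E'
import cv2,sys
from geo import *
s=ctrl.get_state()
im=ctrl.read_camera('wrist');print(s['time'],s['eef_pos'].round(4),s['tcp_rot'].round(4))
cv2.imwrite(f'pics/wrist_{sys.argv[1]}.png',im[:,:,::-1])
for nm,lo,hi in [('yellow',(24,120,100),(34,255,255)),('red',(0,170,90),(4,255,255)),('orange',(6,150,90),(20,255,255))]:
    for c,st in blobs(im,lo,hi):
        if st[4]<40: continue
        print(nm,c,st,*[onz('wrist',c,z,s)[0].round(4)[:2] for z in (.03,.082,.162)])
E
python3 wr.py 2
```

```text
2.15 [ 0.4688 -0.2113  0.2311] [ 7.e-04  1.e+00 -0.e+00 -1.e-04]
yellow [434.3 185.4] [412 163  42  44 633] [ 0.4744 -0.0927] [ 0.4636 -0.1105] [ 0.447 -0.138]
red [401.2 282.9] [391 264  20  35 316] [ 0.5858 -0.1202] [ 0.5582 -0.1338] [ 0.5157 -0.1549]
orange [211.5 185.7] [200 180  21  13 137] [ 0.4745 -0.3235] [ 0.4637 -0.3065] [ 0.447  -0.2803]
orange [189.  202.4] [163 190  46  25 595] [ 0.4923 -0.349 ] [ 0.4788 -0.3281] [ 0.458 -0.296]
orange [157.4 235.9] [ 137  216   45   41 1361] [ 0.5299 -0.3882] [ 0.5107 -0.3614] [ 0.4812 -0.3202]
```

View pics/wrist_2.png

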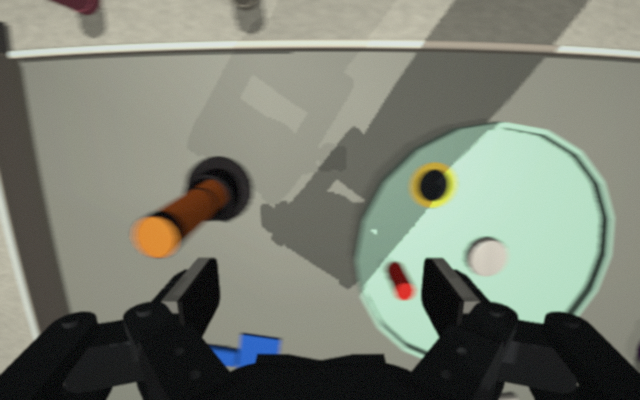

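The wrist view shows the lamp's top disc centred near (156,238), the cup flange near (219,188), the window at (434,185), the post top near (404,291) and the hub top near (488,257).

Run:
```python
from geo import *
s={'eef_pos':np.array([.4688,-.2113,.2311]),'tcp_rot':np.array([7e-4,1,0,-1e-4])}
for n,p,z in [('lamp',(156,237.5),.162),('flange',(219,188.5),.012),('window',(434.3,185.4),.03),('post',(404,291),.082),('hub',(488,257),.044)]:
    print(n,onz('wrist',p,z,s)[0].round(4))
for n in('top','scene'): print(n,proj(n,[[.4818,-.3205,.162],[.4818,-.3205,.012],[.548,-.029,.044]]).round(1))
w=np.array([.473,-.0922]);a=np.array([.565,-.1272])  # window, post -> hub by equilateral-ish geometry
m=(w+a)/2;d=a-w;L=np.hypot(*d);n=np.array([-d[1],d[0]])/L;print(L,m+n*np.sqrt(.01-L*L/4))
```

```text
lamp [ 0.4824 -0.3213  0.162 ]
flange [ 0.4814 -0.3213  0.012 ]
window [ 0.4744 -0.0926  0.03  ]
post [ 0.5669 -0.1305  0.082 ]
hub [ 0.5491 -0.0322  0.044 ]
top [[418.  207.7]
 [407.7 216.5]
 [314.9 195.7]]
scene [[199.8 171.4]
 [211.2 220.7]
 [332.6 209.1]]
0.09843271813782242 [ 0.54995271 -0.02833859]
```

Call:
move_arm(
  plan=[
    {"x": -0.013,"y": -0.05,"z": 0,"yaw": 0,"fingers": 0},
    {"x": -0.013,"y": -0.1,"z": 0,"yaw": 0,"fingers": 0},
    {"x": -0.013,"y": -0.11,"z": 0,"yaw": 0,"fingers": 0},
    {"x": -0.013,"y": -0.11,"z": 0,"yaw": 0,"fingers": 0},
    {"x": -0.013,"y": -0.11,"z": 0.03,"yaw": 0,"fingers": 0},
  ],
)

```text
time: 2.7
eef_pos: [0.4846, -0.3198, 0.2055]
tcp_rot: [-0.0, 1.0, -0.003, 0.003]
contact_force: [0.4, 0.1, 1.8]
opening: 0.998
finger_force: 0.0
```

```bash
python3 wr.py 3
```

```text
2.7 [ 0.4846 -0.3198  0.2055] [-0.      1.     -0.0027  0.0034]
yellow [554.4 172.6] [533 150  45  47 893] [ 0.4724 -0.0931] [ 0.4635 -0.1299] [ 0.4498 -0.1866]
red [525.  275.4] [504 257  39  36 564] [ 0.582  -0.1045] [ 0.5552 -0.1395] [ 0.5139 -0.1933]
orange [321.2 170.2] [309 165  27  13 163] [ 0.4715 -0.3194] [ 0.4627 -0.3193] [ 0.4492 -0.3191]
orange [321.8 186.4] [304 174  37  27 596] [ 0.4871 -0.3188] [ 0.4758 -0.3188] [ 0.4584 -0.3187]
orange [322.6 223.5] [ 298  200   50   48 1917] [ 0.5243 -0.318 ] [ 0.5069 -0.3181] [ 0.4801 -0.3182]
```

View pics/wrist_3.png

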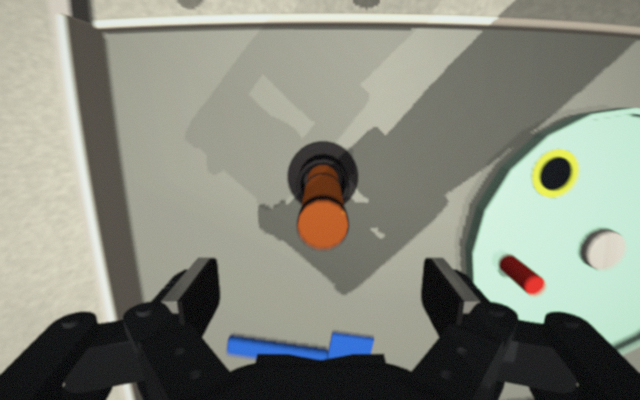

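The lamp's top disc sits at (323,224), centred between the fingers, so I descend and grip.

Call:
move_arm(
  plan=[
    {"x": 0,"y": 0.001,"z": 0.032,"yaw": 0,"fingers": 0},
    {"x": 0,"y": 0.001,"z": 0.064,"yaw": 0,"fingers": 0},
    {"x": 0,"y": 0.001,"z": 0.096,"yaw": 0,"fingers": 0},
    {"x": 0,"y": 0.001,"z": 0.096,"yaw": 0,"fingers": 0},
    {"x": 0,"y": 0.001,"z": 0.096,"yaw": 0,"fingers": 0.3},
  ],
  force=50,
)

```text
time: 3.25
eef_pos: [0.4824, -0.3164, 0.1055]
tcp_rot: [-0.001, 1.0, 0.001, -0.001]
contact_force: [-0.5, -0.1, 0.8]
opening: 0.859
finger_force: 0.0
```

Call:
move_arm(
  plan=[
    {"x": 0,"y": 0,"z": 0,"yaw": 0,"fingers": 0.9},
    {"x": 0,"y": 0,"z": 0,"yaw": 0,"fingers": 0.9},
    {"x": 0,"y": 0,"z": 0,"yaw": 0,"fingers": 0.9},
    {"x": 0,"y": 0,"z": 0,"yaw": 0,"fingers": 0.9},
    {"x": 0,"y": 0,"z": 0,"yaw": 0,"fingers": 0.9},
  ],
  force=50,
)

```text
time: 3.75
eef_pos: [0.4834, -0.3188, 0.1074]
tcp_rot: [0.0, 1.0, -0.001, 0.001]
contact_force: [-0.9, -0.0, 6.2]
opening: 0.336
finger_force: 49.5
```

Call:
move_arm(
  plan=[
    {"x": 0,"y": 0,"z": -0.01,"yaw": 0,"fingers": 0.9},
    {"x": 0,"y": 0,"z": -0.025,"yaw": 0,"fingers": 0.9},
    {"x": 0,"y": 0,"z": -0.045,"yaw": 0,"fingers": 0.9},
    {"x": 0,"y": 0,"z": -0.065,"yaw": 0,"fingers": 0.9},
    {"x": 0,"y": 0,"z": -0.08,"yaw": 0,"fingers": 0.9},
  ],
)

```text
time: 4.25
eef_pos: [0.4827, -0.3181, 0.1874]
tcp_rot: [-0.0, 1.0, -0.001, 0.001]
contact_force: [0.2, -1.6, -0.9]
opening: 0.341
finger_force: 49.4
```

Call:
move_arm(
  plan=[
    {"x": -0.007,"y": 0.03,"z": 0,"yaw": 0,"fingers": 0.9},
    {"x": -0.014,"y": 0.075,"z": 0,"yaw": 0,"fingers": 0.9},
    {"x": -0.022,"y": 0.12,"z": 0,"yaw": 0,"fingers": 0.9},
    {"x": -0.03,"y": 0.165,"z": 0,"yaw": 0,"fingers": 0.9},
    {"x": -0.036,"y": 0.195,"z": 0,"yaw": 0,"fingers": 0.9},
  ],
)

```text
time: 4.75
eef_pos: [0.5182, -0.1201, 0.1857]
tcp_rot: [-0.001, 1.0, 0.0, -0.0]
contact_force: [0.3, -0.9, -0.8]
opening: 0.337
finger_force: 49.7
```

```bash
python3 look.py 4 scene wrist
python3 - <<'E'
import cv2,numpy as np
a=cv2.imread('pics/scene_4.png');b=cv2.imread('pics/wrist_4.png')
a=cv2.resize(a[60:300,150:450],(480,384));b=cv2.resize(b,(320,200))
o=np.zeros((600,480,3),np.uint8);o[:384]=a;o[390:590,:320]=b;cv2.imwrite('pics/c4.png',o)
E
```

```text
4.85 [ 0.51844452 -0.11929841  0.18559428] [-2.42276708e-03  9.99996865e-01  6.24824776e-04 -1.00019941e-04] 0.33992898881231065
```

View pics/c4.png

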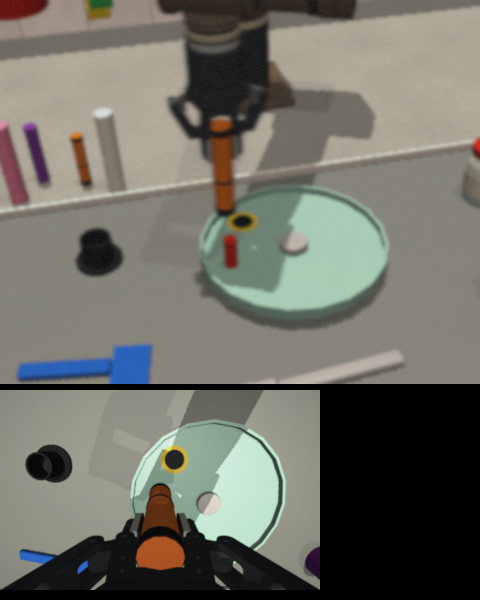

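The lamp hangs straight in the gripper above the tray, behind the red post at crop (231,250). The cup is empty at crop (97,250). I now lower the lamp beside the post.

Call:
move_arm(
  plan=[
    {"x": 0,"y": 0,"z": 0.015,"yaw": 0,"fingers": 0.9},
    {"x": 0,"y": 0,"z": 0.032,"yaw": 0,"fingers": 0.9},
    {"x": 0,"y": 0,"z": 0.042,"yaw": 0,"fingers": 0.9},
    {"x": 0,"y": 0,"z": 0.042,"yaw": 0,"fingers": 0.9},
    {"x": 0,"y": 0,"z": 0.042,"yaw": 0,"fingers": 0.9},
  ],
)

```text
time: 5.35
eef_pos: [0.5182, -0.1236, 0.143]
tcp_rot: [0.001, 1.0, 0.0, -0.0]
contact_force: [-0.2, -0.3, -0.8]
opening: 0.338
finger_force: 49.8
```

```bash
cat > ang.py <<'E'
# tray angle from red post / yellow ring in camera pictures: predicted appearance matched over angle
import sys
from geo import *
C=np.array([.549,-.030])
def seg(im):
    h=cv2.cvtColor(im,cv2.COLOR_RGB2HSV)
    return cv2.inRange(h,(0,150,50),(5,255,255))|cv2.inRange(h,(174,150,50),(180,255,255)),cv2.inRange(h,(22,90,60),(36,255,255))
t=np.linspace(0,2*np.pi,24,endpoint=False);ci=np.c_[np.cos(t),np.sin(t)]
def measure(name,verbose=True):
    s=ctrl.get_state();im=ctrl.read_camera(name);R,Y=seg(im);best=[]
    for a in np.arange(-np.pi,np.pi,.01):
        p=C+.1*np.array([np.cos(a),np.sin(a)]);w=C+.1*np.array([np.cos(a-1.05),np.sin(a-1.05)])
        P=np.r_[np.c_[p+.01*ci,np.full(24,.03)],np.c_[p+.01*ci,np.full(24,.082)]]
        m=np.zeros(R.shape,np.uint8);cv2.fillConvexPoly(m,cv2.convexHull(proj(name,P,s).astype(np.float32)).round().astype(int),255)
        k=np.zeros(R.shape,np.uint8)
        for r,v in((.024,255),(.017,0)): cv2.fillPoly(k,[proj(name,np.c_[w+r*ci,np.full(24,.03)],s).round().astype(int)],v)
        best.append((int((m&R>0).sum()),int((k&Y>0).sum()),a))
    b=np.array(best);out=[]
    for i in(0,1):
        mx=b[:,i].max();out.append((round(b[b[:,i]>=.97*mx,2].mean(),3) if mx>15 else None,mx))
    return s,im,out
if __name__=='__main__':
    for n in sys.argv[1:]:
        s,im,o=measure(n);d=s['eef_pos'][:2]-C
        print(n,'t',round(s['time'],3),'tcp',s['eef_pos'].round(4),'lamp ang',round(np.arctan2(d[1],d[0]),3),'r',round(np.hypot(*d),4),'post angle by post,win:',o)
E
time python3 ang.py wrist scene top
python3 - <<'E'
from geo import *
s=ctrl.get_state();print(s['contact_force'],proj('wrist',[*[s['eef_pos']-[0,0,.095]]],s))
E
```

```text
wrist t 5.35 tcp [ 0.5182 -0.1236  0.143 ] lamp ang -1.889 r 0.0986 post angle by post,win: [(None, np.float64(0.0)), (np.float64(-1.407), np.float64(1248.0))]
scene t 5.4 tcp [ 0.5187 -0.1236  0.1437] lamp ang -1.884 r 0.0984 post angle by post,win: [(np.float64(-1.432), np.float64(126.0)), (np.float64(-1.412), np.float64(55.0))]
top t 5.45 tcp [ 0.5189 -0.1236  0.1441] lamp ang -1.882 r 0.0983 post angle by post,win: [(None, np.float64(0.0)), (None, np.float64(0.0))]
[ 0.46797443 -0.10522929 -1.7381292 ] [[319.66417601 207.37486873]]
real	0m9.999s
user	0m4.566s
sys	0m0.260s
```

The post angle is about −1.41 rad in both views, and the lamp is 0.48 rad behind it. I compute the push rows.

```bash
cat > rows.py <<'E'
import json,numpy as np
C=np.array([.549,-.030])
def rows(cmd,th,z,f=.9,r=.1):
    out=[]
    for t,zz in zip(th,z):
        p=np.r_[C+r*np.array([np.cos(t),np.sin(t)]),zz];d=p-cmd
        out.append(dict(x=round(-d[0],3),y=round(d[1],3),z=round(-d[2],3),yaw=0,fingers=f))
    L=out[-1];print(json.dumps(out));return cmd+np.array([-L['x'],L['y'],-L['z']])
E
python3 - <<'E'
from rows import *
c=np.array([.5185,-.1238,.1435]);th=-1.887
for inc in([.03,.05,.05,.04,.03],[.03,.04,.05,.06,.07],[.08,.09,.1,.105,.105],[.05,.0,0]):
    a=th+np.cumsum(inc);th=a[-1];c=rows(c,a,[.1435]*5 if len(inc)==5 else [.1485,.1535,.1535]);print(th,c)
E
```

```text
[{"x": -0.002, "y": -0.002, "z": -0.0, "yaw": 0, "fingers": 0.9}, {"x": -0.007, "y": -0.003, "z": -0.0, "yaw": 0, "fingers": 0.9}, {"x": -0.012, "y": -0.004, "z": -0.0, "yaw": 0, "fingers": 0.9}, {"x": -0.016, "y": -0.005, "z": -0.0, "yaw": 0, "fingers": 0.9}, {"x": -0.019, "y": -0.006, "z": -0.0, "yaw": 0, "fingers": 0.9}]
-1.687 [ 0.5375 -0.1298  0.1435]
[{"x": -0.003, "y": 0.0, "z": -0.0, "yaw": 0, "fingers": 0.9}, {"x": -0.007, "y": -0.0, "z": -0.0, "yaw": 0, "fingers": 0.9}, {"x": -0.012, "y": -0.0, "z": -0.0, "yaw": 0, "fingers": 0.9}, {"x": -0.018, "y": 0.0, "z": -0.0, "yaw": 0, "fingers": 0.9}, {"x": -0.025, "y": 0.001, "z": -0.0, "yaw": 0, "fingers": 0.9}]
-1.437 [ 0.5625 -0.1288  0.1435]
[{"x": -0.008, "y": 0.001, "z": -0.0, "yaw": 0, "fingers": 0.9}, {"x": -0.016, "y": 0.003, "z": -0.0, "yaw": 0, "fingers": 0.9}, {"x": -0.026, "y": 0.007, "z": -0.0, "yaw": 0, "fingers": 0.9}, {"x": -0.035, "y": 0.011, "z": -0.0, "yaw": 0, "fingers": 0.9}, {"x": -0.044, "y": 0.017, "z": -0.0, "yaw": 0, "fingers": 0.9}]
-0.9570000000000001 [ 0.6065 -0.1118  0.1435]
[{"x": -0.004, "y": 0.003, "z": -0.005, "yaw": 0, "fingers": 0.9}, {"x": -0.004, "y": 0.003, "z": -0.01, "yaw": 0, "fingers": 0.9}, {"x": -0.004, "y": 0.003, "z": -0.01, "yaw": 0, "fingers": 0.9}]
-0.907 [ 0.6105 -0.1088  0.1535]
```

Call:
move_arm(
  plan=[
    {"x": -0.002,"y": -0.002,"z": 0,"yaw": 0,"fingers": 0.9},
    {"x": -0.007,"y": -0.003,"z": 0,"yaw": 0,"fingers": 0.9},
    {"x": -0.012,"y": -0.004,"z": 0,"yaw": 0,"fingers": 0.9},
    {"x": -0.016,"y": -0.005,"z": 0,"yaw": 0,"fingers": 0.9},
    {"x": -0.019,"y": -0.006,"z": 0,"yaw": 0,"fingers": 0.9},
  ],
)

```text
time: 6.0
eef_pos: [0.5379, -0.1289, 0.1434]
tcp_rot: [-0.0, 1.0, -0.0, 0.0]
contact_force: [0.3, 0.3, -2.4]
opening: 0.342
finger_force: 49.8
```

Call:
move_arm(
  plan=[
    {"x": -0.003,"y": 0,"z": 0,"yaw": 0,"fingers": 0.9},
    {"x": -0.007,"y": 0,"z": 0,"yaw": 0,"fingers": 0.9},
    {"x": -0.012,"y": 0,"z": 0,"yaw": 0,"fingers": 0.9},
    {"x": -0.018,"y": 0,"z": 0,"yaw": 0,"fingers": 0.9},
    {"x": -0.025,"y": 0.001,"z": 0,"yaw": 0,"fingers": 0.9},
  ],
)

```text
time: 6.5
eef_pos: [0.5629, -0.1278, 0.1433]
tcp_rot: [-0.0, 1.0, 0.0, 0.0]
contact_force: [0.3, 0.6, -1.3]
opening: 0.341
finger_force: 49.8
```

Call:
move_arm(
  plan=[
    {"x": -0.008,"y": 0.001,"z": 0,"yaw": 0,"fingers": 0.9},
    {"x": -0.016,"y": 0.003,"z": 0,"yaw": 0,"fingers": 0.9},
    {"x": -0.026,"y": 0.007,"z": 0,"yaw": 0,"fingers": 0.9},
    {"x": -0.035,"y": 0.011,"z": 0,"yaw": 0,"fingers": 0.9},
    {"x": -0.044,"y": 0.017,"z": 0,"yaw": 0,"fingers": 0.9},
  ],
)

```text
time: 7.0
eef_pos: [0.6074, -0.1105, 0.1433]
tcp_rot: [-0.0, 1.0, -0.0, 0.0]
contact_force: [-0.9, 0.2, -1.5]
opening: 0.345
finger_force: 49.8
```

Call:
move_arm(
  plan=[
    {"x": -0.004,"y": 0.003,"z": -0.005,"yaw": 0,"fingers": 0.9},
    {"x": -0.004,"y": 0.003,"z": -0.01,"yaw": 0,"fingers": 0.9},
  ],
)

```text
time: 7.2
eef_pos: [0.6109, -0.1071, 0.1536]
tcp_rot: [-0.001, 1.0, 0.0, -0.0]
contact_force: [-0.7, 0.1, -2.1]
opening: 0.337
finger_force: 49.8
```

```bash
python3 ang.py wrist scene
```

```text
wrist t 7.2 tcp [ 0.6109 -0.1071  0.1536] lamp ang -0.894 r 0.0989 post angle by post,win: [(np.float64(-0.452), np.float64(539.0)), (np.float64(-0.452), np.float64(1329.0))]
scene t 7.25 tcp [ 0.6112 -0.1076  0.1549] lamp ang -0.895 r 0.0995 post angle by post,win: [(np.float64(-0.407), np.float64(120.0)), (np.float64(-0.422), np.float64(67.0))]
```

Call:
move_arm(
  plan=[
    {"x": 0,"y": 0,"z": 0,"yaw": 0,"fingers": 0.9},
    {"x": 0,"y": 0,"z": 0,"yaw": 0,"fingers": 0.9},
  ],
)

```text
time: 7.5
eef_pos: [0.6101, -0.108, 0.1533]
tcp_rot: [0.0, 1.0, -0.0, -0.0]
contact_force: [0.8, -0.2, -2.1]
opening: 0.339
finger_force: 49.8
```

```bash
python3 ang.py wrist
```

```text
wrist t 7.5 tcp [ 0.6101 -0.108   0.1533] lamp ang -0.906 r 0.099 post angle by post,win: [(np.float64(-0.102), np.float64(1036.0)), (np.float64(-0.097), np.float64(1085.0))]
```

```bash
cat > track.py <<'E'
# usage: track.py t_meas win_angle rate_at_meas t_now cx cy cz calls
import sys
from rows import *
from scipy.integrate import solve_ivp
tm,wa,w,tn,cx,cy,cz,n=map(float,sys.argv[1:])
f=solve_ivp(lambda t,y:[y[1],-(.0006*y[1]+.0002)/.0137],(tm,tm+15),[wa,w],dense_output=True,rtol=1e-8).sol
c=np.array([cx,cy,cz])
lo=float(np.arctan2(cy-C[1],cx-C[0]))
for k in range(int(n)):
    t=tn+.5*k+.1*np.arange(1,6);a=f(t)[0]
    if k==0: a=np.where((lo-a>0)&(lo-a<.6),lo,a)
    c=rows(c,a,[.1535]*5)
print('cmd',c,'t',t[-1],'pred win',f(t[-1]))
E
python3 track.py 7.5 -1.15 1.16 7.55 .6105 -.1085 .1535 2
```

```text
[{"x": -0.0, "y": -0.0, "z": -0.0, "yaw": 0, "fingers": 0.9}, {"x": -0.004, "y": 0.003, "z": -0.0, "yaw": 0, "fingers": 0.9}, {"x": -0.012, "y": 0.01, "z": -0.0, "yaw": 0, "fingers": 0.9}, {"x": -0.019, "y": 0.019, "z": -0.0, "yaw": 0, "fingers": 0.9}, {"x": -0.025, "y": 0.029, "z": -0.0, "yaw": 0, "fingers": 0.9}]
[{"x": -0.005, "y": 0.01, "z": -0.0, "yaw": 0, "fingers": 0.9}, {"x": -0.009, "y": 0.02, "z": -0.0, "yaw": 0, "fingers": 0.9}, {"x": -0.012, "y": 0.031, "z": -0.0, "yaw": 0, "fingers": 0.9}, {"x": -0.013, "y": 0.042, "z": -0.0, "yaw": 0, "fingers": 0.9}, {"x": -0.013, "y": 0.053, "z": -0.0, "yaw": 0, "fingers": 0.9}]
cmd [ 0.6485 -0.0265  0.1535] t 8.55 pred win [0.03249398 1.09288348]
```

Call:
move_arm(
  plan=[
    {"x": 0,"y": 0,"z": 0,"yaw": 0,"fingers": 0.9},
    {"x": -0.004,"y": 0.003,"z": 0,"yaw": 0,"fingers": 0.9},
    {"x": -0.012,"y": 0.01,"z": 0,"yaw": 0,"fingers": 0.9},
    {"x": -0.019,"y": 0.019,"z": 0,"yaw": 0,"fingers": 0.9},
    {"x": -0.025,"y": 0.029,"z": 0,"yaw": 0,"fingers": 0.9},
  ],
)

```text
time: 8.05
eef_pos: [0.6363, -0.0779, 0.1534]
tcp_rot: [-0.0, 1.0, 0.0, 0.0]
contact_force: [0.3, -0.0, -1.4]
opening: 0.337
finger_force: 49.8
```

Call:
move_arm(
  plan=[
    {"x": -0.005,"y": 0.01,"z": 0,"yaw": 0,"fingers": 0.9},
    {"x": -0.009,"y": 0.02,"z": 0,"yaw": 0,"fingers": 0.9},
    {"x": -0.012,"y": 0.031,"z": 0,"yaw": 0,"fingers": 0.9},
    {"x": -0.013,"y": 0.042,"z": 0,"yaw": 0,"fingers": 0.9},
    {"x": -0.013,"y": 0.053,"z": 0,"yaw": 0,"fingers": 0.9},
  ],
)

```text
time: 8.55
eef_pos: [0.6484, -0.0248, 0.1533]
tcp_rot: [-0.0, 1.0, 0.0, -0.0]
contact_force: [0.2, 0.6, -1.1]
opening: 0.337
finger_force: 49.8
```

```bash
python3 ang.py wrist
```

```text
wrist t 8.55 tcp [ 0.6484 -0.0248  0.1533] lamp ang 0.052 r 0.0995 post angle by post,win: [(np.float64(1.053), np.float64(1045.0)), (np.float64(1.093), np.float64(723.0))]
```

```bash
python3 track.py 8.55 .015 1.075 8.6 .6485 -.0255 .1535 2
```

```text
[{"x": 0.001, "y": 0.013, "z": -0.0, "yaw": 0, "fingers": 0.9}, {"x": 0.003, "y": 0.023, "z": -0.0, "yaw": 0, "fingers": 0.9}, {"x": 0.007, "y": 0.033, "z": -0.0, "yaw": 0, "fingers": 0.9}, {"x": 0.011, "y": 0.043, "z": -0.0, "yaw": 0, "fingers": 0.9}, {"x": 0.017, "y": 0.052, "z": -0.0, "yaw": 0, "fingers": 0.9}]
[{"x": 0.006, "y": 0.008, "z": -0.0, "yaw": 0, "fingers": 0.9}, {"x": 0.013, "y": 0.016, "z": -0.0, "yaw": 0, "fingers": 0.9}, {"x": 0.021, "y": 0.022, "z": -0.0, "yaw": 0, "fingers": 0.9}, {"x": 0.029, "y": 0.028, "z": -0.0, "yaw": 0, "fingers": 0.9}, {"x": 0.038, "y": 0.033, "z": -0.0, "yaw": 0, "fingers": 0.9}]
cmd [0.5935 0.0595 0.1535] t 9.6 pred win [1.11026498 1.01170372]
```

Call:
move_arm(
  plan=[
    {"x": 0.001,"y": 0.013,"z": 0,"yaw": 0,"fingers": 0.9},
    {"x": 0.003,"y": 0.023,"z": 0,"yaw": 0,"fingers": 0.9},
    {"x": 0.007,"y": 0.033,"z": 0,"yaw": 0,"fingers": 0.9},
    {"x": 0.011,"y": 0.043,"z": 0,"yaw": 0,"fingers": 0.9},
    {"x": 0.017,"y": 0.052,"z": 0,"yaw": 0,"fingers": 0.9},
  ],
)

```text
time: 9.1
eef_pos: [0.6309, 0.0271, 0.1534]
tcp_rot: [-0.0, 1.0, 0.0, 0.0]
contact_force: [-0.0, -0.1, -2.1]
opening: 0.334
finger_force: 49.8
```

Call:
move_arm(
  plan=[
    {"x": 0.006,"y": 0.008,"z": 0,"yaw": 0,"fingers": 0.9},
    {"x": 0.013,"y": 0.016,"z": 0,"yaw": 0,"fingers": 0.9},
    {"x": 0.021,"y": 0.022,"z": 0,"yaw": 0,"fingers": 0.9},
    {"x": 0.029,"y": 0.028,"z": 0,"yaw": 0,"fingers": 0.9},
    {"x": 0.038,"y": 0.033,"z": 0,"yaw": 0,"fingers": 0.9},
  ],
)

```text
time: 9.6
eef_pos: [0.5926, 0.0596, 0.1534]
tcp_rot: [-0.0, 1.0, -0.0, 0.0]
contact_force: [-0.5, -0.8, -1.1]
opening: 0.337
finger_force: 49.8
```

```bash
sed -i "s/        s,im,o=measure(n);/        s,im,o=measure(n);cv2.imwrite(f'pics\/{n}_t{s[\"time\"]:.2f}.png',im[:,:,::-1]);/" ang.py; python3 ang.py wrist; ls pics
```

```text
wrist t 9.6 tcp [0.5926 0.0596 0.1534] lamp ang 1.117 r 0.0996 post angle by post,win: [(np.float64(2.158), np.float64(904.0)), (np.float64(2.178), np.float64(663.0))]
c4.png
crop.png
scene_0.png
scene_4.png
top_0.png
wrist_1.png
wrist_2.png
wrist_3.png
wrist_4.png
wrist_t9.60.png
```

```bash
python3 track.py 9.6 1.112 1.02 9.65 .593 .0595 .1535 3
```

```text
[{"x": 0.014, "y": 0.006, "z": -0.0, "yaw": 0, "fingers": 0.9}, {"x": 0.024, "y": 0.008, "z": -0.0, "yaw": 0, "fingers": 0.9}, {"x": 0.033, "y": 0.01, "z": -0.0, "yaw": 0, "fingers": 0.9}, {"x": 0.043, "y": 0.01, "z": -0.0, "yaw": 0, "fingers": 0.9}, {"x": 0.053, "y": 0.01, "z": -0.0, "yaw": 0, "fingers": 0.9}]
[{"x": 0.01, "y": -0.001, "z": -0.0, "yaw": 0, "fingers": 0.9}, {"x": 0.02, "y": -0.004, "z": -0.0, "yaw": 0, "fingers": 0.9}, {"x": 0.029, "y": -0.007, "z": -0.0, "yaw": 0, "fingers": 0.9}, {"x": 0.038, "y": -0.011, "z": -0.0, "yaw": 0, "fingers": 0.9}, {"x": 0.046, "y": -0.016, "z": -0.0, "yaw": 0, "fingers": 0.9}]
[{"x": 0.008, "y": -0.005, "z": -0.0, "yaw": 0, "fingers": 0.9}, {"x": 0.015, "y": -0.012, "z": -0.0, "yaw": 0, "fingers": 0.9}, {"x": 0.021, "y": -0.019, "z": -0.0, "yaw": 0, "fingers": 0.9}, {"x": 0.027, "y": -0.026, "z": -0.0, "yaw": 0, "fingers": 0.9}, {"x": 0.032, "y": -0.034, "z": -0.0, "yaw": 0, "fingers": 0.9}]
cmd [0.462  0.0195 0.1535] t 11.15 pred win [2.62338614 0.93118017]
```

View pics/wrist_t9.60.png

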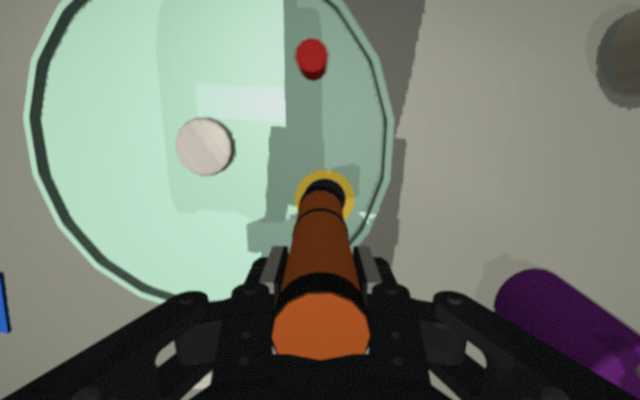

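The lamp's lens sits over the ringed window, whose ring is centred near (324,197), with the post ahead at (312,58). I keep following.

Call:
move_arm(
  plan=[
    {"x": 0.014,"y": 0.006,"z": 0,"yaw": 0,"fingers": 0.9},
    {"x": 0.024,"y": 0.008,"z": 0,"yaw": 0,"fingers": 0.9},
    {"x": 0.033,"y": 0.01,"z": 0,"yaw": 0,"fingers": 0.9},
    {"x": 0.043,"y": 0.01,"z": 0,"yaw": 0,"fingers": 0.9},
    {"x": 0.053,"y": 0.01,"z": 0,"yaw": 0,"fingers": 0.9},
  ],
)

```text
time: 10.15
eef_pos: [0.5397, 0.069, 0.1534]
tcp_rot: [-0.0, 1.0, -0.0, 0.0]
contact_force: [-0.5, 0.2, -1.3]
opening: 0.341
finger_force: 49.8
```

Call:
move_arm(
  plan=[
    {"x": 0.01,"y": -0.001,"z": 0,"yaw": 0,"fingers": 0.9},
    {"x": 0.02,"y": -0.004,"z": 0,"yaw": 0,"fingers": 0.9},
    {"x": 0.029,"y": -0.007,"z": 0,"yaw": 0,"fingers": 0.9},
    {"x": 0.038,"y": -0.011,"z": 0,"yaw": 0,"fingers": 0.9},
    {"x": 0.046,"y": -0.016,"z": 0,"yaw": 0,"fingers": 0.9},
  ],
)

```text
time: 10.65
eef_pos: [0.4936, 0.0527, 0.1534]
tcp_rot: [-0.0, 1.0, -0.0, 0.0]
contact_force: [0.1, -0.1, -0.9]
opening: 0.336
finger_force: 49.8
```

Call:
move_arm(
  plan=[
    {"x": 0.008,"y": -0.005,"z": 0,"yaw": 0,"fingers": 0.9},
    {"x": 0.015,"y": -0.012,"z": 0,"yaw": 0,"fingers": 0.9},
    {"x": 0.021,"y": -0.019,"z": 0,"yaw": 0,"fingers": 0.9},
    {"x": 0.027,"y": -0.026,"z": 0,"yaw": 0,"fingers": 0.9},
    {"x": 0.032,"y": -0.034,"z": 0,"yaw": 0,"fingers": 0.9},
  ],
)

```text
time: 11.15
eef_pos: [0.462, 0.0185, 0.1534]
tcp_rot: [-0.0, 1.0, -0.0, 0.0]
contact_force: [0.2, 0.2, -0.4]
opening: 0.343
finger_force: 49.8
```

```bash
python3 ang.py wrist scene
```

```text
wrist t 11.15 tcp [0.462  0.0185 0.1534] lamp ang 2.633 r 0.0996 post angle by post,win: [(np.float64(-2.567), np.float64(1123.0)), (np.float64(-2.587), np.float64(844.0))]
scene t 11.2 tcp [0.4614 0.0177 0.1532] lamp ang 2.643 r 0.0997 post angle by post,win: [(np.float64(-2.547), np.float64(89.0)), (np.float64(-2.528), np.float64(74.0))]
```

```bash
python3 track.py 11.15 2.655 .965 11.25 .462 .0185 .1535 3
```

```text
[{"x": 0.009, "y": -0.019, "z": -0.0, "yaw": 0, "fingers": 0.9}, {"x": 0.011, "y": -0.029, "z": -0.0, "yaw": 0, "fingers": 0.9}, {"x": 0.012, "y": -0.038, "z": -0.0, "yaw": 0, "fingers": 0.9}, {"x": 0.013, "y": -0.047, "z": -0.0, "yaw": 0, "fingers": 0.9}, {"x": 0.013, "y": -0.057, "z": -0.0, "yaw": 0, "fingers": 0.9}]
[{"x": -0.002, "y": -0.009, "z": -0.0, "yaw": 0, "fingers": 0.9}, {"x": -0.004, "y": -0.018, "z": -0.0, "yaw": 0, "fingers": 0.9}, {"x": -0.006, "y": -0.027, "z": -0.0, "yaw": 0, "fingers": 0.9}, {"x": -0.01, "y": -0.035, "z": -0.0, "yaw": 0, "fingers": 0.9}, {"x": -0.014, "y": -0.043, "z": -0.0, "yaw": 0, "fingers": 0.9}]
[{"x": -0.005, "y": -0.008, "z": -0.0, "yaw": 0, "fingers": 0.9}, {"x": -0.011, "y": -0.014, "z": -0.0, "yaw": 0, "fingers": 0.9}, {"x": -0.017, "y": -0.021, "z": -0.0, "yaw": 0, "fingers": 0.9}, {"x": -0.024, "y": -0.027, "z": -0.0, "yaw": 0, "fingers": 0.9}, {"x": -0.031, "y": -0.032, "z": -0.0, "yaw": 0, "fingers": 0.9}]
cmd [ 0.494  -0.1135  0.1535] t 12.75 pred win [4.12788842 0.87713627]
```

Call:
move_arm(
  plan=[
    {"x": 0.009,"y": -0.019,"z": 0,"yaw": 0,"fingers": 0.9},
    {"x": 0.011,"y": -0.029,"z": 0,"yaw": 0,"fingers": 0.9},
    {"x": 0.012,"y": -0.038,"z": 0,"yaw": 0,"fingers": 0.9},
    {"x": 0.013,"y": -0.047,"z": 0,"yaw": 0,"fingers": 0.9},
    {"x": 0.013,"y": -0.057,"z": 0,"yaw": 0,"fingers": 0.9},
  ],
)

```text
time: 11.75
eef_pos: [0.4495, -0.0384, 0.1534]
tcp_rot: [-0.0, 1.0, 0.0, 0.0]
contact_force: [0.9, 0.7, -1.8]
opening: 0.336
finger_force: 49.9
```

Call:
move_arm(
  plan=[
    {"x": -0.002,"y": -0.009,"z": 0,"yaw": 0,"fingers": 0.9},
    {"x": -0.004,"y": -0.018,"z": 0,"yaw": 0,"fingers": 0.9},
    {"x": -0.006,"y": -0.027,"z": 0,"yaw": 0,"fingers": 0.9},
    {"x": -0.01,"y": -0.035,"z": 0,"yaw": 0,"fingers": 0.9},
    {"x": -0.014,"y": -0.043,"z": 0,"yaw": 0,"fingers": 0.9},
  ],
)

```text
time: 12.25
eef_pos: [0.4638, -0.0816, 0.1533]
tcp_rot: [-0.0, 1.0, 0.0, 0.0]
contact_force: [0.2, -0.1, -1.2]
opening: 0.334
finger_force: 49.9
```

Call:
move_arm(
  plan=[
    {"x": -0.005,"y": -0.008,"z": 0,"yaw": 0,"fingers": 0.9},
    {"x": -0.011,"y": -0.014,"z": 0,"yaw": 0,"fingers": 0.9},
    {"x": -0.017,"y": -0.021,"z": 0,"yaw": 0,"fingers": 0.9},
    {"x": -0.024,"y": -0.027,"z": 0,"yaw": 0,"fingers": 0.9},
    {"x": -0.031,"y": -0.032,"z": 0,"yaw": 0,"fingers": 0.9},
  ],
)

```text
time: 12.75
eef_pos: [0.4951, -0.1134, 0.1533]
tcp_rot: [-0.0, 1.0, 0.0, 0.0]
contact_force: [0.4, -0.3, -2.1]
opening: 0.338
finger_force: 49.9
```

```bash
python3 ang.py wrist
```

```text
wrist t 12.75 tcp [ 0.4951 -0.1134  0.1533] lamp ang -2.145 r 0.0993 post angle by post,win: [(None, np.float64(0.0)), (np.float64(-1.097), np.float64(656.0))]
```

```bash
python3 track.py 12.75 4.136 .885 12.8 .495 -.1135 .1535 3
```

```text
[{"x": -0.011, "y": -0.007, "z": -0.0, "yaw": 0, "fingers": 0.9}, {"x": -0.019, "y": -0.01, "z": -0.0, "yaw": 0, "fingers": 0.9}, {"x": -0.027, "y": -0.013, "z": -0.0, "yaw": 0, "fingers": 0.9}, {"x": -0.036, "y": -0.015, "z": -0.0, "yaw": 0, "fingers": 0.9}, {"x": -0.044, "y": -0.016, "z": -0.0, "yaw": 0, "fingers": 0.9}]
[{"x": -0.009, "y": -0.0, "z": -0.0, "yaw": 0, "fingers": 0.9}, {"x": -0.017, "y": -0.0, "z": -0.0, "yaw": 0, "fingers": 0.9}, {"x": -0.026, "y": 0.001, "z": -0.0, "yaw": 0, "fingers": 0.9}, {"x": -0.034, "y": 0.002, "z": -0.0, "yaw": 0, "fingers": 0.9}, {"x": -0.042, "y": 0.005, "z": -0.0, "yaw": 0, "fingers": 0.9}]
[{"x": -0.008, "y": 0.003, "z": -0.0, "yaw": 0, "fingers": 0.9}, {"x": -0.015, "y": 0.006, "z": -0.0, "yaw": 0, "fingers": 0.9}, {"x": -0.022, "y": 0.01, "z": -0.0, "yaw": 0, "fingers": 0.9}, {"x": -0.029, "y": 0.015, "z": -0.0, "yaw": 0, "fingers": 0.9}, {"x": -0.035, "y": 0.02, "z": -0.0, "yaw": 0, "fingers": 0.9}]
cmd [ 0.616  -0.1045  0.1535] t 14.3 pred win [5.44508043 0.80504027]
```

Call:
move_arm(
  plan=[
    {"x": -0.011,"y": -0.007,"z": 0,"yaw": 0,"fingers": 0.9},
    {"x": -0.019,"y": -0.01,"z": 0,"yaw": 0,"fingers": 0.9},
    {"x": -0.027,"y": -0.013,"z": 0,"yaw": 0,"fingers": 0.9},
    {"x": -0.036,"y": -0.015,"z": 0,"yaw": 0,"fingers": 0.9},
    {"x": -0.044,"y": -0.016,"z": 0,"yaw": 0,"fingers": 0.9},
  ],
)

```text
time: 13.3
eef_pos: [0.5392, -0.129, 0.1533]
tcp_rot: [-0.0, 1.0, 0.0, 0.0]
contact_force: [0.1, -1.2, -1.8]
opening: 0.335
finger_force: 49.9
```

Call:
move_arm(
  plan=[
    {"x": -0.009,"y": 0,"z": 0,"yaw": 0,"fingers": 0.9},
    {"x": -0.017,"y": 0,"z": 0,"yaw": 0,"fingers": 0.9},
    {"x": -0.026,"y": 0.001,"z": 0,"yaw": 0,"fingers": 0.9},
    {"x": -0.034,"y": 0.002,"z": 0,"yaw": 0,"fingers": 0.9},
    {"x": -0.042,"y": 0.005,"z": 0,"yaw": 0,"fingers": 0.9},
  ],
)

```text
time: 13.8
eef_pos: [0.5811, -0.1237, 0.1533]
tcp_rot: [-0.0, 1.0, -0.0, -0.0]
contact_force: [-0.8, -0.0, -1.4]
opening: 0.338
finger_force: 49.9
```

Call:
move_arm(
  plan=[
    {"x": -0.008,"y": 0.003,"z": 0,"yaw": 0,"fingers": 0.9},
    {"x": -0.015,"y": 0.006,"z": 0,"yaw": 0,"fingers": 0.9},
    {"x": -0.022,"y": 0.01,"z": 0,"yaw": 0,"fingers": 0.9},
    {"x": -0.029,"y": 0.015,"z": 0,"yaw": 0,"fingers": 0.9},
    {"x": -0.035,"y": 0.02,"z": 0,"yaw": 0,"fingers": 0.9},
  ],
)

```text
time: 14.3
eef_pos: [0.616, -0.1034, 0.1533]
tcp_rot: [-0.0, 1.0, 0.0, -0.0]
contact_force: [-0.4, -0.5, -1.2]
opening: 0.335
finger_force: 49.9
```

```bash
python3 ang.py wrist
```

```text
wrist t 14.3 tcp [ 0.616  -0.1034  0.1533] lamp ang -0.831 r 0.0993 post angle by post,win: [(np.float64(0.188), np.float64(1110.0)), (np.float64(0.218), np.float64(904.0))]
```

```bash
python3 track.py 14.3 -.85 .81 14.35 .616 -.104 .1535 2
```

```text
[{"x": -0.008, "y": 0.007, "z": -0.0, "yaw": 0, "fingers": 0.9}, {"x": -0.013, "y": 0.014, "z": -0.0, "yaw": 0, "fingers": 0.9}, {"x": -0.017, "y": 0.02, "z": -0.0, "yaw": 0, "fingers": 0.9}, {"x": -0.021, "y": 0.027, "z": -0.0, "yaw": 0, "fingers": 0.9}, {"x": -0.025, "y": 0.034, "z": -0.0, "yaw": 0, "fingers": 0.9}]
[{"x": -0.002, "y": 0.007, "z": -0.0, "yaw": 0, "fingers": 0.9}, {"x": -0.005, "y": 0.015, "z": -0.0, "yaw": 0, "fingers": 0.9}, {"x": -0.006, "y": 0.022, "z": -0.0, "yaw": 0, "fingers": 0.9}, {"x": -0.007, "y": 0.03, "z": -0.0, "yaw": 0, "fingers": 0.9}, {"x": -0.008, "y": 0.037, "z": -0.0, "yaw": 0, "fingers": 0.9}]
cmd [ 0.649  -0.033   0.1535] t 15.35 pred win [-0.02668425  0.75861391]
```

Call:
move_arm(
  plan=[
    {"x": -0.008,"y": 0.007,"z": 0,"yaw": 0,"fingers": 0.9},
    {"x": -0.013,"y": 0.014,"z": 0,"yaw": 0,"fingers": 0.9},
    {"x": -0.017,"y": 0.02,"z": 0,"yaw": 0,"fingers": 0.9},
    {"x": -0.021,"y": 0.027,"z": 0,"yaw": 0,"fingers": 0.9},
    {"x": -0.025,"y": 0.034,"z": 0,"yaw": 0,"fingers": 0.9},
  ],
)

```text
time: 14.85
eef_pos: [0.6406, -0.0691, 0.1533]
tcp_rot: [-0.0, 1.0, 0.0, -0.0]
contact_force: [0.2, 0.6, -1.8]
opening: 0.336
finger_force: 49.9
```

Call:
move_arm(
  plan=[
    {"x": -0.002,"y": 0.007,"z": 0,"yaw": 0,"fingers": 0.9},
    {"x": -0.005,"y": 0.015,"z": 0,"yaw": 0,"fingers": 0.9},
    {"x": -0.006,"y": 0.022,"z": 0,"yaw": 0,"fingers": 0.9},
    {"x": -0.007,"y": 0.03,"z": 0,"yaw": 0,"fingers": 0.9},
    {"x": -0.008,"y": 0.037,"z": 0,"yaw": 0,"fingers": 0.9},
  ],
)

```text
time: 15.35
eef_pos: [0.6484, -0.0321, 0.1533]
tcp_rot: [-0.0, 1.0, 0.0, -0.0]
contact_force: [0.6, 0.4, -1.0]
opening: 0.341
finger_force: 49.9
```

Call:
move_arm(
  plan=[
    {"x": 0,"y": 0,"z": -0.01,"yaw": 0,"fingers": 0.9},
    {"x": 0,"y": 0,"z": -0.025,"yaw": 0,"fingers": 0.9},
    {"x": 0,"y": 0,"z": -0.04,"yaw": 0,"fingers": 0.9},
    {"x": 0,"y": 0,"z": -0.05,"yaw": 0,"fingers": 0.9},
    {"x": 0,"y": 0,"z": -0.05,"yaw": 0,"fingers": 0.9},
  ],
)

```text
time: 15.85
eef_pos: [0.65, -0.0335, 0.2071]
tcp_rot: [0.0, 1.0, -0.001, 0.003]
contact_force: [0.2, -0.5, -1.1]
opening: 0.336
finger_force: 49.9
```

Call:
move_arm(
  plan=[
    {"x": 0.012,"y": -0.02,"z": 0,"yaw": 0,"fingers": 0.9},
    {"x": 0.03,"y": -0.051,"z": 0,"yaw": 0,"fingers": 0.9},
    {"x": 0.048,"y": -0.082,"z": 0,"yaw": 0,"fingers": 0.9},
    {"x": 0.066,"y": -0.113,"z": 0,"yaw": 0,"fingers": 0.9},
    {"x": 0.083,"y": -0.143,"z": 0,"yaw": 0,"fingers": 0.9},
  ],
)

```text
time: 16.35
eef_pos: [0.5642, -0.177, 0.203]
tcp_rot: [-0.0, 1.0, 0.0, -0.0]
contact_force: [0.8, 0.3, -1.2]
opening: 0.344
finger_force: 49.9
```

Call:
move_arm(
  plan=[
    {"x": 0.018,"y": -0.031,"z": 0,"yaw": 0,"fingers": 0.9},
    {"x": 0.036,"y": -0.062,"z": 0,"yaw": 0,"fingers": 0.9},
    {"x": 0.054,"y": -0.093,"z": 0,"yaw": 0,"fingers": 0.9},
    {"x": 0.07,"y": -0.124,"z": 0,"yaw": 0,"fingers": 0.9},
    {"x": 0.084,"y": -0.144,"z": 0,"yaw": 0,"fingers": 0.9},
  ],
)

```text
time: 16.85
eef_pos: [0.4801, -0.3218, 0.2031]
tcp_rot: [0.001, 1.0, -0.0, -0.0]
contact_force: [0.3, -0.1, -0.9]
opening: 0.337
finger_force: 49.9
```

Call:
move_arm(
  plan=[
    {"x": 0,"y": 0,"z": 0,"yaw": 0,"fingers": 0.9},
    {"x": 0,"y": 0,"z": 0,"yaw": 0,"fingers": 0.9},
    {"x": 0,"y": 0,"z": 0,"yaw": 0,"fingers": 0.9},
  ],
)

```text
time: 17.15
eef_pos: [0.4817, -0.3191, 0.2031]
tcp_rot: [-0.0, 1.0, 0.0, -0.0]
contact_force: [-0.5, 0.1, -0.3]
opening: 0.341
finger_force: 49.9
```

```bash
python3 look.py 5 wrist scene
python3 - <<'E'
import cv2,numpy as np
a=cv2.imread('pics/scene_5.png')[130:260,150:270];b=cv2.imread('pics/wrist_5.png')[60:300,200:440]
o=np.hstack([cv2.resize(a,(369,400),interpolation=2),cv2.resize(b,(400,400),interpolation=2)]);cv2.imwrite('pics/c5.png',o)
E
```

```text
17.25 [ 0.48192324 -0.31889366  0.20323464] [-8.27260570e-04  9.99999643e-01  1.66128865e-04 -3.27015297e-05] 0.33654052935303025
```

View pics/c5.png

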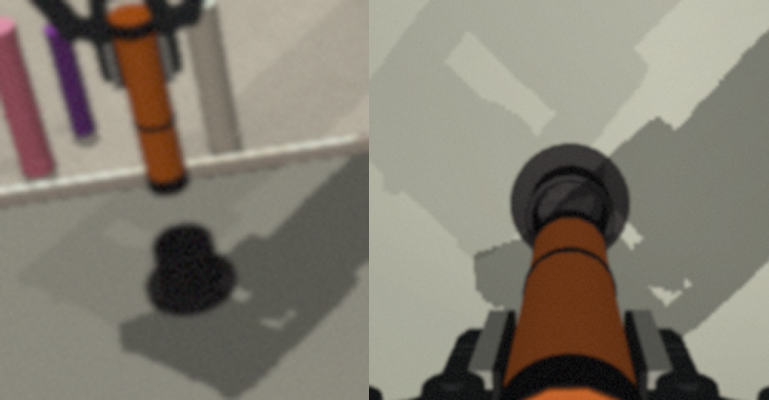

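The lamp hangs centred over the cup: in the wrist crop the lamp axis and cup centre are both near column 570. I lower it in.

Call:
move_arm(
  plan=[
    {"x": 0,"y": 0,"z": 0.02,"yaw": 0,"fingers": 0.9},
    {"x": 0,"y": 0,"z": 0.035,"yaw": 0,"fingers": 0.9},
    {"x": 0,"y": 0,"z": 0.045,"yaw": 0,"fingers": 0.9},
    {"x": 0,"y": 0,"z": 0.055,"yaw": 0,"fingers": 0.9},
    {"x": 0,"y": 0,"z": 0.065,"yaw": 0,"fingers": 0.9},
  ],
)

```text
time: 17.75
eef_pos: [0.4816, -0.3197, 0.1376]
tcp_rot: [-0.0, 1.0, -0.0, 0.0]
contact_force: [0.6, 0.0, -1.8]
opening: 0.341
finger_force: 49.9
```

Call:
move_arm(
  plan=[
    {"x": 0,"y": 0,"z": 0.01,"yaw": 0,"fingers": 0.9},
    {"x": 0,"y": 0,"z": 0.018,"yaw": 0,"fingers": 0.9},
    {"x": 0,"y": 0,"z": 0.025,"yaw": 0,"fingers": 0.9},
    {"x": 0,"y": 0,"z": 0.03,"yaw": 0,"fingers": 0.9},
    {"x": 0,"y": 0,"z": 0.03,"yaw": 0,"fingers": 0.9},
  ],
)

```text
time: 18.25
eef_pos: [0.4815, -0.32, 0.1082]
tcp_rot: [-0.0, 1.0, -0.0, 0.0]
contact_force: [-0.1, 0.7, -1.6]
opening: 0.339
finger_force: 50.1
```

Call:
move_arm(
  plan=[
    {"x": 0,"y": 0,"z": 0.001,"yaw": 0,"fingers": 0.9},
    {"x": 0,"y": 0,"z": 0.001,"yaw": 0,"fingers": 0.6},
    {"x": 0,"y": 0,"z": 0.001,"yaw": 0,"fingers": 0.4},
    {"x": 0,"y": 0,"z": 0.001,"yaw": 0,"fingers": 0.2},
    {"x": 0,"y": 0,"z": 0.001,"yaw": 0,"fingers": 0},
  ],
)

```text
time: 18.75
eef_pos: [0.4816, -0.32, 0.1077]
tcp_rot: [-0.0, 1.0, -0.0, 0.0]
contact_force: [0.8, -0.2, 0.2]
opening: 0.888
finger_force: 0.0
```

Call:
move_arm(
  plan=[
    {"x": 0,"y": 0,"z": 0,"yaw": 0,"fingers": 0},
    {"x": 0,"y": 0,"z": 0,"yaw": 0,"fingers": 0},
    {"x": 0,"y": 0,"z": -0.02,"yaw": 0,"fingers": 0},
    {"x": 0,"y": 0,"z": -0.05,"yaw": 0,"fingers": 0},
    {"x": 0,"y": 0,"z": -0.09,"yaw": 0,"fingers": 0},
  ],
)

```text
time: 19.25
eef_pos: [0.4803, -0.3188, 0.196]
tcp_rot: [-0.0, 1.0, 0.002, -0.002]
contact_force: [0.5, 0.4, -0.4]
opening: 1.0
finger_force: 0.0
```

Call:
move_arm(
  plan=[
    {"x": 0,"y": 0,"z": -0.03,"yaw": 0,"fingers": 0},
    {"x": 0,"y": 0,"z": -0.05,"yaw": 0,"fingers": 0},
    {"x": 0,"y": 0,"z": -0.05,"yaw": 0,"fingers": 0},
    {"x": 0,"y": 0,"z": -0.05,"yaw": 0,"fingers": 0},
    {"x": 0,"y": 0,"z": -0.05,"yaw": 0,"fingers": 0},
  ],
)

```text
time: 19.75
eef_pos: [0.4807, -0.3191, 0.245]
tcp_rot: [-0.0, 1.0, 0.001, -0.001]
contact_force: [-0.1, 0.8, 1.2]
opening: 1.0
finger_force: 0.0
```

```bash
python3 look.py 6 scene
```

```text
19.8 [ 0.48063617 -0.31914276  0.24488748] [-7.61643721e-05  9.99997959e-01  1.38265378e-03 -1.47146929e-03] 0.9998607326983182
```

View pics/scene_6.png

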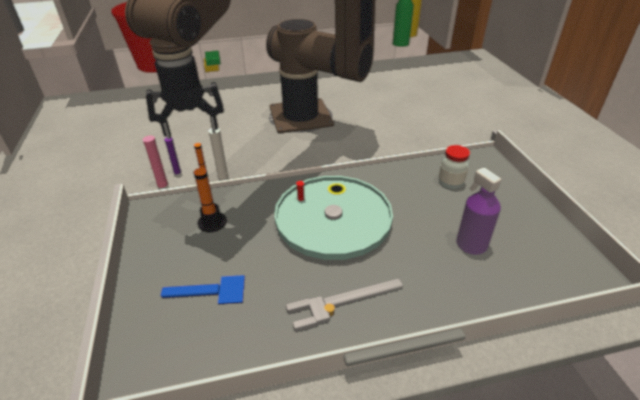

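The lamp stands upright in its cup at (205,200). The gripper is open and clear, the tray is still coasting, and the other items have not moved.

```bash
python3 -c "
from plant import ctrl
print(ctrl.sign_off())"
```

```text
the job is handed in; nothing more can be done
None
```

The job is handed in: I pushed the tray to about 1.17 rad/s (0.19 turn/s, a little over the sixth asked), followed the window for about 7.5 s with the lens about 3 cm above it, and stood the lamp back in its cup, leaving the tray coasting and the other items undisturbed.

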